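Lock the filter-bay lid of a downdraft sanding box

TASK

The lid over the filter bay of the sanding box is shut but not fastened, so it stands a little proud on its foam seal. Lock it down: at each of its two quarter-turn fasteners push the closed fingertips into the slot, press the lid down onto its seal and, keeping it pressed, turn the fastener clockwise until it comes up against its stop. Do not lift the lid, and leave the wood and tools lying about where they are.

Things in the scene. Friction and masses are not known exactly. Their poses are not given: they have to be found in the camera images.
- sanding_box: bench-top downdraft sanding box: grey steel case 380 (x, front to back) x 560 (y) x 150 mm high, fixed to the bench; origin at the centre of its underside, on the bench; x from its front (robot side) to its back, y to its left. Right part: perforated sanding top. Left part: filter bay under a hinged lid. A hose leaves its right end
- lid_front (a point): middle of the filter-bay lid's front edge, at its top face; x towards the hinge, y left, z up out of the lid. Lid: aluminium plate 330 mm front to back x 228 mm, hinged at its back edge, top 150 mm above the bench when pressed right down. The two fasteners' axes lie 60 mm behind this edge, 60 mm left and right. A wire handle, 26 mm high, stands 220 mm behind it: not to be used
- lid: the lid; origin midway between the fasteners' axes, at the lid's top face; axes as for lid_front. Unfastened it rests on a springy foam seal, the fasteners about 6 mm and its front edge about 7 mm above the pressed-down height; about 10 N down on a fastener presses it fully down. Once locked it stays down by itself, its front edge about 2 mm above the 150 mm level
- cam_left (a joint): turn of the left fastener (seen from the robot), rad: 0 = open, slot along the lid's front edge; 1.571 = locked, at its stop, slot square to that edge. Grows as it turns clockwise seen from above. Starts at 0 to 0.45. Friction (0.1 N m) keeps it where it is left. From about 0.6 on, its hidden cam arm passes under a keeper bar: press the lid down for that, or it jams
- cam_left_slot (a point): centre of the left fastener's head, on its axis, level with the lid's top; x along the slot (either way), z up; moves with lid and fastener. Head: grey plastic disc 76 mm across, flush in the lid, with a straight slot right across, 28 mm wide (32 at the mouth), 14 mm deep to a solid floor. Fingertips narrower than the slot have play: they must turn further than the fastener (up to 0.3 rad) to bring it home
- cam_right (a joint): turn of the right fastener (seen from the robot), rad: 0 = open, slot along the lid's front edge; 1.571 = locked, at its stop, slot square to that edge. Grows as it turns clockwise seen from above. Starts at 0 to 0.45. Friction (0.1 N m) keeps it where it is left. From about 0.6 on, its hidden cam arm passes under a keeper bar: press the lid down for that, or it jams
- cam_right_slot (a point): centre of the right fastener's head, on its axis, level with the lid's top; x along the slot (either way), z up; moves with lid and fastener. Head: grey plastic disc 76 mm across, flush in the lid, with a straight slot right across, 28 mm wide (32 at the mouth), 14 mm deep to a solid floor. Fingertips narrower than the slot have play: they must turn further than the fastener (up to 0.3 rad) to bring it home
- workpiece: loose pine work piece, 245 x 75 x 28 mm, lying on the perforated sanding top; origin at the centre of its underside; leave alone
- sanding_block: loose cork-faced hand sanding block, 110 x 62 x 36 mm, lying on the sanding top; origin at the centre of its underside; leave alone
- offcut: loose pine offcut, 85 x 40 x 22 mm, lying on the sanding top; origin at the centre of its underside; leave alone
- try_square: loose try square (steel blade 200 mm, wooden stock 120 mm, 18 mm high) lying on the bench in front of the sanding box; origin where blade and stock meet; leave alone
- mallet: loose hammer lying on the bench in front of the sanding box, under 45 mm high; origin near the middle of its length, on the bench; leave alone
- glue: upright glue bottle, 60 mm across, 160 mm tall, on the left of the bench; origin at the centre of its underside; leave alone
- palm_sander: palm sander standing on its pad, 115 x 110 x 140 mm, on the left of the bench; origin at the centre of its underside; leave alone

How it is judged:
At the end, for the whole second after the job is handed in: Both fasteners are turned to within 0.15 rad of their locked stop (joint above 1.42 rad) and the lid is held down (its front edge less than 3.5 mm above the fully pressed height of 150 mm); no loose thing lies more than 20 mm from where it was (value of joint each of cam_left, cam_right above 1.42 rad and height (world z) of lid_front below 0.1535 m and distance of each of workpiece, sanding_block, offcut, try_square, mallet, glue, palm_sander from where it was at the start of the episode below 0.02 m); the robot touches nothing.
It fails at once if the lid is lifted open (front edge more than 175 mm above the bench) (height (world z) of lid_front above 0.175 m).
It fails at once if a loose piece of wood or a tool is shoved or carried off (more than 20 mm from its place) (distance of any of workpiece, sanding_block, offcut, try_square, mallet, glue, palm_sander from where it was at the start of the episode above 0.02 m).
It fails at once if the upright glue bottle or the palm sander is tipped over (angle between any of glue, palm_sander's own z axis and vertical above 0.5 rad).
It also fails if it takes over 58 s, if anything falls off the work surface, if the arm or the gripper's body presses on something with over 40 N, if the wrist force passes 120 N, or if a joint passes its speed limit or range.

ROBOT

A 6-joint arm with a two-finger parallel gripper is mounted at the origin on the work surface. World frame = base frame: x ahead of the robot, y to its left, z up, the work surface at z = 0. Lengths are in m, angles in rad, forces in N, time in s.
With the tool pointing down it reaches from about 0.35 to 0.775 m from the base axis. Payload 7.3 kg.
Tool frame: the origin (TCP) lies at the very end of the fingers, on their centre line; the grasp point (between the pads) lies 19 mm behind it (robot.tcp_to_grasp is the distance from the TCP to the grasp point, in m); z points along the fingers, y is the direction in which the jaws open and shut (so a half turn about z gives the same grasp; the last joint's range is limited). The gripper opens to 92 mm and grips with 3 to 60 N. Pads are 19 mm wide; open, the fingers measure 130 mm over their backs; the gripper's body (75 mm by 190 mm) begins 47 mm behind the grasp point.
Start: joints at [1.091, 0.342, 1.524, -0, 1.275, -0.146], TCP at [0.172, 0.496, 0.227] pointing down, gripper open.
Joint ranges: [-2.53, 2.53], [-0.77, 2.02], [0.04, 2.7], [-1, 4.14], [0.28, 2.66], [-3.11, 3.11]. Speed limits (rad/s): [2.57, 2.57, 3.14, 3.14, 3.14, 3.14].

INTERFACE

Orientations are given as [roll, pitch, yaw] about the fixed x, y, z axes, in that order (R = Rz(yaw) Ry(pitch) Rx(roll)).
In Python, from cell import robot gives the robot as it stands.
- The arm moves only by the tool arm_command, never from a script. Its argument "motion" is a list that holds one entry, the list of rows, each a list of 7 numbers: the turn, a rotation vector about the tool's x, y, z in units of 90 degrees (1.0 is 90 degrees), then the shift along the tool's x, y, z in units of 30 cm (1.0 is 30 cm), then the opening, from -1 (shut) to 1 (fully open). In form: [[[wx, wy, wz, tx, ty, tz, grip], ...]]. A call has 1 to 8 rows; each row is the pose to reach, as a shift and turn from the pose commanded when the call began, along the tool's axes at that moment; what a row does not reach only later rows make up. A row lasts 1/10 s, in which the tool goes at most 50 mm and 8.59 degrees, less where a joint would pass 70% of its speed; a pose out of reach is approached as far as the arm can. A call with a number of a shift or a turn outside -1 to 1 is refused whole. A call with a gripper value outside its range is refused whole. The fingers move at their own pace and stop on an object; "grip_force" is the grip in N (left out, the last holds). Time passes only in rows, so rows that repeat a pose let the fingers close. It gives the time, the measured TCP pose, the force and the opening at its end, in the units of the state.
- robot.observe(): the state, without advancing time (a new reading comes with each control period).
- robot.read_camera(name): name is "scene" or "top"; returns a dict with "image" (384x512x3 uint8, red, green, blue), "z_map" (384x512 float32, m along the optical axis (not along the pixel's ray), 0 where there is no reading), "fov_y" (degrees; the focal length in pixels is half the picture's height over the tangent of half this angle, whatever the lens; pixels are square), "cx", "cy" (the principal point, pixels), "k1" (the pictures are not rectified: a ray, as slopes to the right and down, at radius r is drawn at 1 + k1 r^2 times it, then the intrinsics apply), "cam_to_world" (4x4, takes a point from camera to world coordinates). Camera axes: x right, y down, z forward; pixel columns grow to the right and rows downward; lengths in m; the calibration is good to about 2 mm. A picture is of the moment at which its call begins.
- robot.hand_in(): hands the job in, once; it reports no verdict.
The state is a dict: "time": time; "qpos": joint angles; "qvel": joint speeds; "joint_efforts": joint torques, N m; "tool_pos": TCP position; "tool_rot": TCP orientation; "contact_force": force on the tool from outside, world axes, zero at the start; "torque": the same for the moment, N m; "opening": finger opening in m.
Only numpy, scipy, OpenCV 4.12 (cv2) and the standard library are available. Lean on these libraries where they do the work, as an engineer would, in place of code of your own. Each camera call takes 0.05 s, during which the arm holds its last target.

## Working session

There is one attempt and no reset: what is moved stays moved. The work goes in short steps, Python scripts to look and compute and a tool call to move; the robot and the scene stay as the last step left them, time stands still between calls to the robot, and variables do not carry over. Pictures are saved under pics/ and viewed, and the job is handed in when it is done.

Besides the shell and the picture viewer there is one more tool, called after "Request:" as name(argument=value, ...) on one line, values as JSON. arm_command: Moves the arm, as the interface text tells. Its arguments: {"type":"object","properties":{"motion":{"type":"array"},"grip_force":{"type":"number"}},"required":["motion"]}

```bash
ls; mkdir -p pics
python3 - <<'E'
from cell import robot
import cv2,numpy as np,pickle
s=robot.observe();print(s)
d={}
for n in("scene","top"):
    c=robot.read_camera(n);d[n]=c
    cv2.imwrite(f"pics/{n}0.png",cv2.cvtColor(c["image"],cv2.COLOR_RGB2BGR))
    print(n,c["fov_y"],c["cx"],c["cy"],c["k1"],c["cam_to_world"].round(4).tolist())
pickle.dump(d,open("cams0.pkl","wb"))
E
```

```text
pics
{'time': 0.0, 'qpos': array([ 1.09098464e+00,  3.42724780e-01,  1.52499692e+00,  7.52644875e-07,
        1.27539695e+00, -1.45982516e-01]), 'qvel': array([-0.00027565, -0.0012098 ,  0.00094069,  0.00182014, -0.00074873,
        0.00042503]), 'joint_efforts': array([ 1.58747025e-03, -4.31255114e+01, -2.44218117e+01,  7.18911644e-02,
        5.61749493e-02, -1.27872236e-04]), 'tool_pos': array([0.17180776, 0.49567106, 0.22605091]), 'tool_rot': array([-3.14008299e+00, -2.22690596e-04,  2.80776310e+00]), 'contact_force': array([-0.78471789,  0.50858736, -0.41238418]), 'torque': array([-0.00694763,  0.04066102,  0.00490907]), 'opening': 0.09166836560289472}
scene 48.441875582759636 248.86126124918323 190.91124429845271 -0.14482170890050516 [[0.9875, -0.1391, 0.0748, 0.4798], [-0.1575, -0.9002, 0.4059, -0.4826], [0.0109, -0.4126, -0.9109, 1.4333], [0.0, 0.0, 0.0, 1.0]]
top 55.277757029661515 260.88110676620283 190.69566862160664 -0.05727454470132604 [[-0.0054, -0.9862, 0.1657, 0.3798], [-1.0, 0.0045, -0.0055, 0.1234], [0.0046, -0.1657, -0.9862, 1.3945], [0.0, 0.0, 0.0, 1.0]]
```

View pics/scene0.png

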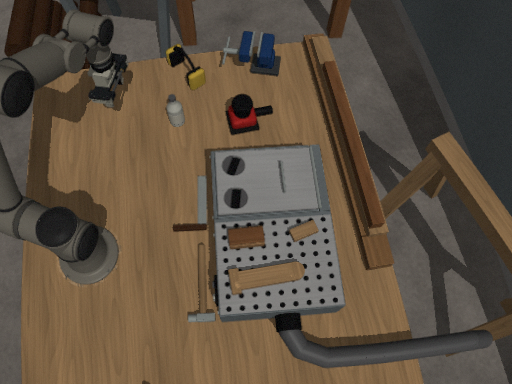

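View pics/top0.png

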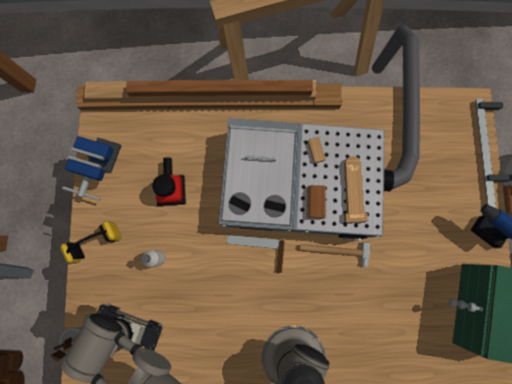

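The top view shows the two fastener discs at about (239,203) and (275,206), and the scene view shows them at (234,165) and (236,197). The try square and mallet lie in front of the box, the palm sander and glue to its left. I'll enlarge the fasteners and measure them.

```bash
cat > h.py <<'E'
import numpy as np,cv2,pickle
def K(c):
    f=c["image"].shape[0]/2/np.tan(np.radians(c["fov_y"])/2); return f
def ray(c,uv):
    uv=np.atleast_2d(np.array(uv,float)); f=K(c)
    d=(uv-[c["cx"],c["cy"]])/f; s=d.copy()
    for _ in range(20):
        r2=(s**2).sum(1,keepdims=True); s=d/(1+c["k1"]*r2)
    M=c["cam_to_world"]; v=np.c_[s,np.ones(len(s))]
    return M[:3,3], v@M[:3,:3].T, s
def onplane(c,uv,z):
    o,v,_=ray(c,uv); t=(z-o[2])/v[:,2]; return o+v*t[:,None]
def proj(c,P):
    P=np.atleast_2d(P); M=c["cam_to_world"]; q=(P-M[:3,3])@M[:3,:3]; s=q[:,:2]/q[:,2:]
    r2=(s**2).sum(1,keepdims=True); return s*(1+c["k1"]*r2)*K(c)+[c["cx"],c["cy"]]
def depthpts(c):
    h,w=c["z_map"].shape; u,v=np.meshgrid(np.arange(w),np.arange(h))
    o,d,_=ray(c,np.c_[u.ravel(),v.ravel()]); return (o+d*c["z_map"].ravel()[:,None]).reshape(h,w,3)
E
python3 - <<'E'
from h import *
d=pickle.load(open("cams0.pkl","rb"))
for n,(x0,y0,x1,y1) in dict(scene=(205,145,265,215),top=(215,180,305,235)).items():
    c=d[n]; im=cv2.cvtColor(c["image"],cv2.COLOR_RGB2BGR)[y0:y1,x0:x1]
    cv2.imwrite(f"pics/{n}_crop.png",cv2.resize(im,None,fx=8,fy=8,interpolation=cv2.INTER_CUBIC))
    P=depthpts(c)
    # dark slot mask
    g=c["image"].max(2).astype(int); sub=np.zeros_like(g,bool); sub[y0:y1,x0:x1]=1
    for th in(50,):
        m=((g<th)&sub).astype(np.uint8)
        k,l,st,ce=cv2.connectedComponentsWithStats(m)
        for i in range(1,k):
            if st[i,4]<25: continue
            ys,xs=np.nonzero(l==i)
            W=onplane(c,np.c_[xs,ys],0.156)[:,:2]
            Z=P[ys,xs][:,2]
            (a,b),sz,an=cv2.minAreaRect((W*1000).astype(np.float32))
            cv_=np.cov(W.T); e,V=np.linalg.eigh(cv_); ax=V[:,1]
            print(n,th,st[i],"mean",W.mean(0).round(4),"rect",a,b,sz,an,"axis deg",np.degrees(np.arctan2(ax[1],ax[0])),"z",np.median(Z))
E
```

```text
scene 50 [227 157  13  18 146] mean [0.5461 0.1869] rect 545.88330078125 187.03805541992188 (65.10096740722656, 28.95581817626953) 63.185096740722656 axis deg 63.81859305768715 z 0.1446406816050495
scene 50 [230 189  11  19 176] mean [0.5368 0.0674] rect 537.3245239257812 68.10623931884766 (65.39826202392578, 31.656736373901367) 76.10838317871094 axis deg 76.62355923723446 z 0.14401094311441465
top 50 [230 196  20  15 167] mean [0.5451 0.1899] rect 545.1663818359375 189.973876953125 (67.48310089111328, 27.551593780517578) 63.134151458740234 axis deg 63.090779439471994 z 0.14288090611703375
top 50 [265 200  20  12 160] mean [0.5359 0.0704] rect 536.1351318359375 70.63040924072266 (68.22087860107422, 27.550636291503906) 77.09978485107422 axis deg 76.24302393161499 z 0.14279232238043027
top 50 [238 227  36   4  53] mean [0.4599 0.1362] rect 459.6735534667969 135.45538330078125 (118.12692260742188, 5.155147075653076) 85.32807159423828 axis deg 85.59526859059939 z 0.07012034941035683
```

Run:
```python
from h import *
d=pickle.load(open("cams0.pkl","rb"))
for n,pts in dict(top=[(239,190),(239,203),(257,206),(257,180),(275,206),(275,193),(254,218),(290,160),(225,203)],scene=[(234,165),(236,197),(234,182),(255,180)]).items():
    P=depthpts(d[n])
    for u,v in pts: print(n,u,v,P[v,u].round(4),d[n]["image"][v,u])
```

```text
top 239 190 [0.5899 0.1912 0.1607] [159 156 157]
top 239 203 [0.5477 0.1921 0.1415] [21 22 22]
top 257 206 [0.5352 0.13   0.1565] [154 151 153]
top 257 180 [0.6251 0.1297 0.1571] [154 151 151]
top 275 206 [0.5363 0.0683 0.1453] [21 21 22]
top 275 193 [0.5792 0.0684 0.1593] [150 147 149]
top 254 218 [0.4941 0.1403 0.1584] [157 154 154]
top 290 160 [0.6971 0.0142 0.1507] [151 149 149]
top 225 203 [0.5462 0.2392 0.1543] [151 149 150]
scene 234 165 [0.5511 0.1985 0.1383] [15 15 15]
scene 236 197 [0.5403 0.0771 0.1429] [23 23 23]
scene 234 182 [0.5408 0.1241 0.1602] [131 129 127]
scene 255 180 [0.6114 0.1244 0.1526] [126 125 124]
```

View pics/top_crop.png

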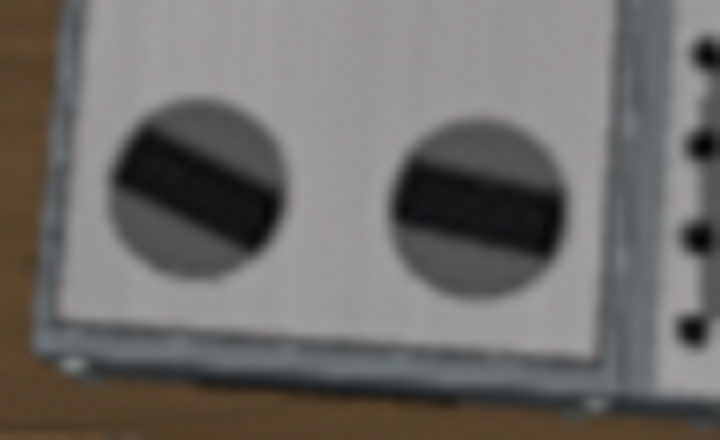

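View pics/scene_crop.png

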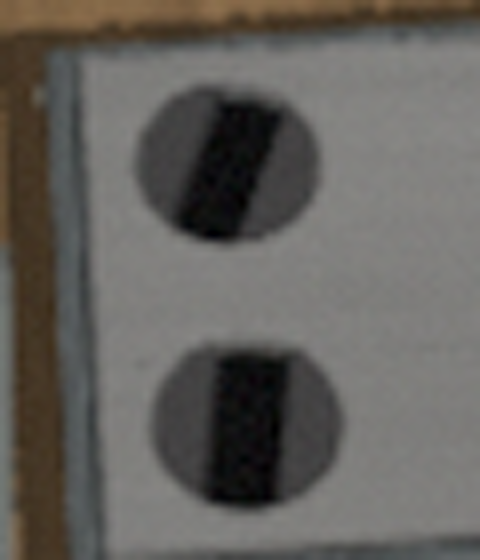

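The crops show both slots clearly, each tilted clockwise from the lid's front edge. Next I'll fit the disc outlines for the centres.

Run:
```python
from h import *
d=pickle.load(open("cams0.pkl","rb"))
res={}
for n,seeds,th in (("top",[(239,203),(275,206)],112),("scene",[(234,165),(236,197)],95)):
    c=d[n]; g=cv2.resize(c["image"].max(2),None,fx=8,fy=8,interpolation=cv2.INTER_CUBIC)
    for nm,(u,v) in zip("LR",seeds):
        sub=np.zeros_like(g); cv2.circle(sub,(u*8,v*8),15*8,1,-1)
        m=((g<th)&(sub>0)).astype(np.uint8)
        m=cv2.morphologyEx(m,cv2.MORPH_OPEN,np.ones((9,9)))
        k,l,st,ce=cv2.connectedComponentsWithStats(m); i=l[v*8,u*8]
        cs,_=cv2.findContours((l==i).astype(np.uint8),cv2.RETR_EXTERNAL,cv2.CHAIN_APPROX_NONE)
        ct=max(cs,key=cv2.contourArea)[:,0].astype(float)
        uv=(ct+.5)/8-.5
        W=onplane(c,uv,0.156)[:,:2]
        e=cv2.fitEllipse((W*1000).astype(np.float32))
        print(n,nm,e)
        res[n,nm]=np.array(e[0])
for n in("top","scene"):
    v=res[n,"L"]-res[n,"R"]; print(n,"dist",np.hypot(*v),"dir",np.degrees(np.arctan2(v[1],v[0])))
```

```text
top L ((545.0277099609375, 190.44395446777344), (76.04222869873047, 76.321044921875), 152.07199096679688)
top R ((535.8974609375, 70.95096588134766), (75.89900207519531, 76.65513610839844), 9.013155937194824)
scene L ((546.5472412109375, 189.56541442871094), (75.06364440917969, 77.86933898925781), 52.77547836303711)
scene R ((537.3927612304688, 69.47821807861328), (75.38260650634766, 77.98847961425781), 70.35171508789062)
top dist 119.8412940874124 dir 85.63062022737452
scene dist 120.43562276560748 dir 85.64066299570051
```

The two cameras agree to 1.5 mm. The measured disc diameter is about 76 mm and the spacing 120 mm, which match the given sizes. Averaged, L is (0.5457, 0.1900) and R is (0.5366, 0.0702), with box yaw about -4.4°. The slot angles give cam_left ≈ 0.39 and cam_right ≈ 0.16. The fingertips' long side when shut is tool y, so tool y goes along the slot.

```bash
cat > go.py <<'E'
import sys,numpy as np
from scipy.spatial.transform import Rotation as Ro
from cell import robot
def delta(p,ydir_deg):
    s=robot.observe(); R=Ro.from_euler('xyz',s["tool_rot"])
    T=Ro.from_euler('xyz',[np.pi,0,np.radians(ydir_deg+90)])
    print("tool",s["tool_pos"].round(4),s["tool_rot"].round(4),"ydir",np.degrees(s["tool_rot"][2])-90,"q",s["qpos"].round(3),"F",s["contact_force"].round(2),"open",round(s["opening"],4),"t",s["time"])
    print("turn/90", (np.degrees((R.inv()*T).as_rotvec())/90).round(4),"shift/0.3",(R.inv().apply(np.array(p)-s["tool_pos"])/0.3).round(4))
if __name__=="__main__": a=list(map(float,sys.argv[1:])); delta(a[:3],a[3])
E
python3 go.py 0.5457 0.19 0.226 63.2
```

```text
tool [0.1718 0.4957 0.2261] [-3.1403e+00 -2.0000e-04  2.8078e+00] ydir 70.87571999765188 q [ 1.091  0.343  1.525 -0.     1.275 -0.146] F [0.15 0.31 0.02] open 0.0917 t 0.1
turn/90 [-0.0008 -0.0001  0.0853] shift/0.3 [-1.5114e+00 -5.5450e-01  9.0000e-04]
```

Request:
arm_command(motion=[[[0,0,0.01,-0.08,-0.03,0,-1],[0,0,0.02,-0.2,-0.075,0,-1],[0,0,0.03,-0.33,-0.12,0,-1],[0,0,0.04,-0.46,-0.17,0,-1],[0,0,0.05,-0.59,-0.215,0,-1],[0,0,0.06,-0.72,-0.265,0,-1],[0,0,0.07,-0.85,-0.31,0,-1],[0,0,0.08,-0.95,-0.35,0,-1]]], grip_force=30)

```text
time: 0.9
tool_pos: [0.4084, 0.3018, 0.2264]
tool_rot: [-3.141, -0.0, 2.68]
contact_force: [0.4, 1.7, 0.1]
opening: 0.0325
```

```bash
python3 go.py 0.5457 0.19 0.18 63.2
```

```text
tool [0.4084 0.3018 0.2264] [-3.1412 -0.      2.6803] ydir 63.57213095299886 q [ 0.485  0.311  1.571 -0.     1.26  -0.624] F [0.44 1.66 0.08] open 0.0325 t 0.9
turn/90 [-0.0002 -0.      0.0041] shift/0.3 [-0.5758 -0.1298  0.1548]
```

Request:
arm_command(motion=[[[0,0,0.002,-0.12,-0.03,0,-1],[0,0,0.004,-0.24,-0.055,0,-1],[0,0,0.004,-0.36,-0.08,0,-1],[0,0,0.004,-0.46,-0.105,0,-1],[0,0,0.004,-0.55,-0.12,0.03,-1],[0,0,0.004,-0.575,-0.13,0.06,-1],[0,0,0.004,-0.575,-0.13,0.1,-1],[0,0,0.004,-0.575,-0.13,0.1,-1]]])

```text
time: 1.7
tool_pos: [0.5422, 0.1923, 0.1943]
tool_rot: [-3.139, -0.004, 2.676]
contact_force: [-0.8, 0.4, -0.4]
opening: 0.0004
```

```bash
python3 go.py 0.5457 0.19 0.165 63.2
python3 - <<'E'
from h import *
from cell import robot
c=robot.read_camera("top"); im=cv2.cvtColor(c["image"],cv2.COLOR_RGB2BGR)[140:260,180:330]
cv2.imwrite("pics/top1.png",cv2.resize(im,None,fx=5,fy=5,interpolation=cv2.INTER_CUBIC))
c=robot.read_camera("scene"); im=cv2.cvtColor(c["image"],cv2.COLOR_RGB2BGR)[120:230,180:320]
cv2.imwrite("pics/scene1.png",cv2.resize(im,None,fx=5,fy=5,interpolation=cv2.INTER_CUBIC))
E
```

```text
tool [0.5422 0.1923 0.1943] [-3.1389 -0.0042  2.6761] ydir 63.328408719998265 q [ 2.070e-01  4.630e-01  1.428e+00  1.000e-03  1.256e+00 -8.980e-01] F [-0.83  0.4  -0.4 ] open 0.0004 t 1.7
turn/90 [-0.0017 -0.0026  0.0014] shift/0.3 [-0.0144 -0.0014  0.0978]
```

View pics/top1.png

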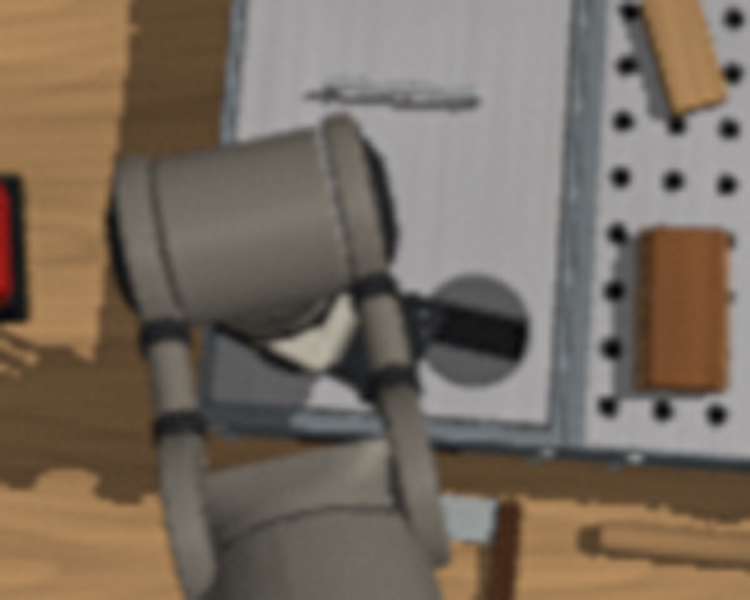

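View pics/scene1.png

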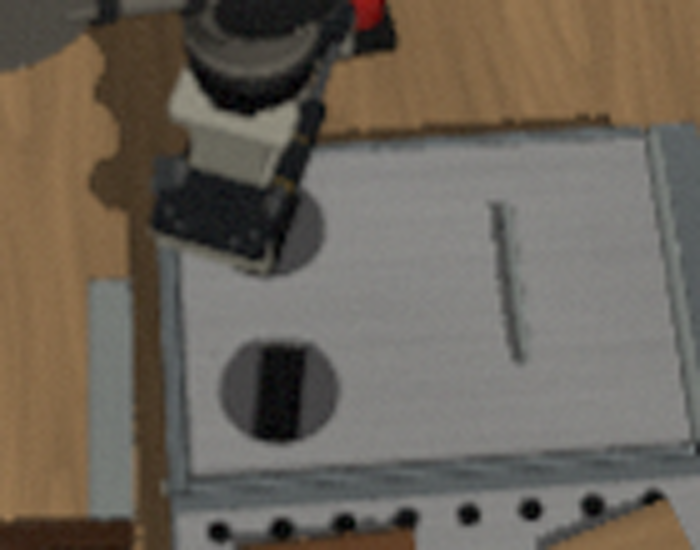

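```bash
python3 go.py 0.5457 0.19 0.165 63.2
```

```text
tool [0.5431 0.1929 0.1965] [-3.1411e+00 -1.2000e-03  2.6771e+00] ydir 63.38918000905599 q [ 0.208  0.461  1.425  0.     1.257 -0.898] F [0.27 0.33 0.32] open 0.0002 t 1.8
turn/90 [-0.0003 -0.0008  0.0021] shift/0.3 [-0.0124 -0.0047  0.1049]
```

Both views show the arm over the left fastener, around (250,350) in the top crop and (270,230) in the scene crop. The gripper body hides the fingertips. The tool reading is within 4 mm of target, so I'll correct that and descend in steps.

Request:
arm_command(motion=[[[0,0,0.002,-0.006,-0.002,0.02,-1],[0,0,0.002,-0.012,-0.005,0.04,-1],[0,0,0.002,-0.012,-0.005,0.07,-1],[0,0,0.002,-0.012,-0.005,0.1,-1],[0,0,0.002,-0.012,-0.005,0.105,-1],[0,0,0.002,-0.012,-0.005,0.105,-1]]])

```text
time: 2.4
tool_pos: [0.5464, 0.189, 0.1646]
tool_rot: [-3.141, -0.001, 2.673]
contact_force: [0.4, -0.2, 0.5]
opening: 0.0005
```

```bash
python3 go.py 0.5457 0.19 0.142 63.2
```

```text
tool [0.5464 0.189  0.1646] [-3.1410e+00 -1.0000e-03  2.6727e+00] ydir 63.13166323653084 q [ 0.2    0.493  1.465  0.     1.185 -0.901] F [ 0.41 -0.17  0.49] open 0.0005 t 2.4
turn/90 [-0.0004 -0.0006 -0.0008] shift/0.3 [0.0036 0.0019 0.0754]
```

Request:
arm_command(motion=[[[0,0,0,0.003,0.002,0.015,-1],[0,0,0,0.003,0.002,0.03,-1],[0,0,0,0.003,0.002,0.045,-1],[0,0,0,0.003,0.002,0.06,-1],[0,0,0,0.003,0.002,0.068,-1],[0,0,0,0.003,0.002,0.075,-1],[0,0,0,0.003,0.002,0.075,-1]]])

```text
time: 3.1
tool_pos: [0.5461, 0.19, 0.1426]
tool_rot: [-3.142, -0.0, 2.673]
contact_force: [-0.9, 0.3, 1.1]
opening: 0.0005
```

```bash
python3 go.py 0.5457 0.19 0.135 63.2
```

```text
tool [0.5461 0.19   0.1426] [-3.1415e+00 -2.0000e-04  2.6727e+00] ydir 63.13241278797713 q [ 0.202  0.514  1.494  0.     1.134 -0.9  ] F [-0.94  0.32  1.11] open 0.0005 t 3.1
turn/90 [-0.0001 -0.0001 -0.0008] shift/0.3 [ 0.0013 -0.0006  0.0253]
```

The TCP is at 0.1426, well below the lid top of 0.156, and the force is near zero, so the tips are in the slot. Now I'll press.

Request:
arm_command(motion=[[[0,0,0,0,0,0.008,-1],[0,0,0,0,0,0.015,-1],[0,0,0,0,0,0.022,-1],[0,0,0,0,0,0.026,-1],[0,0,0,0,0,0.026,-1]]])

```text
time: 3.6
tool_pos: [0.5465, 0.19, 0.1364]
tool_rot: [3.141, 0.001, 2.673]
contact_force: [-3.5, -1.8, 10.5]
opening: 0.0005
```

Request:
arm_command(motion=[[[0,0,0,0,0,0.004,-1],[0,0,0,0,0,0.007,-1],[0,0,0,0,0,0.007,-1],[0,0,0,0,0,0.007,-1]]])

```text
time: 4.0
tool_pos: [0.5466, 0.19, 0.136]
tool_rot: [3.14, 0.003, 2.673]
contact_force: [-7.8, -1.6, 20.8]
opening: 0.0007
```

It is pressed fully down: z 0.136, about 21 N. Turning clockwise now, which is +z of the tool.

Request:
arm_command(motion=[[[0,0,0.05,0,0,0,-1],[0,0,0.1,0,0,0,-1],[0,0,0.15,0,0,0,-1],[0,0,0.2,0,0,0,-1],[0,0,0.25,0,0,0,-1],[0,0,0.3,0,0,0,-1],[0,0,0.35,0,0,0,-1],[0,0,0.4,0,0,0,-1]]])

```text
time: 4.8
tool_pos: [0.5481, 0.1899, 0.136]
tool_rot: [3.136, 0.003, 2.041]
contact_force: [-1.9, -2.8, 17.6]
opening: 0.0007
```

```bash
python3 go.py 0.5457 0.19 0.135 -4.4; python3 -c "
from cell import robot
print(robot.observe()['torque'])"
```

```text
tool [0.5481 0.1899 0.136 ] [3.1357e+00 2.5000e-03 2.0415e+00] ydir 26.966664106945615 q [ 2.020e-01  5.210e-01  1.502e+00 -1.000e-03  1.112e+00 -2.680e-01] F [-1.87 -2.76 17.59] open 0.0007 t 4.8
turn/90 [0.0041 0.0005 0.3485] shift/0.3 [ 0.0039 -0.007   0.0034]
[-0.63836228  0.425533    0.05216991]
```

Request:
arm_command(motion=[[[0,0,0.05,0,0,0.002,-1],[0,0,0.1,0,0,0.002,-1],[0,0,0.15,0,0,0.002,-1],[0,0,0.2,0,0,0.002,-1],[0,0,0.25,0,0,0.002,-1],[0,0,0.3,0,0,0.002,-1],[0,0,0.35,0,0,0.002,-1],[0,0,0.4,0,0,0.002,-1]]])

```text
time: 5.6
tool_pos: [0.5483, 0.189, 0.136]
tool_rot: [3.135, -0.0, 1.413]
contact_force: [-3.1, -6.9, 21.7]
opening: 0.0003
```

```bash
python3 go.py 0.5457 0.19 0.135 -20; python3 -c "
from cell import robot
print(robot.observe()['torque'])"
```

```text
tool [0.5483 0.189  0.136 ] [ 3.1345 -0.      1.4131] ydir -9.03337009087403 q [ 0.201  0.521  1.503 -0.003  1.111  0.36 ] F [-3.13 -6.89 21.73] open 0.0003 t 5.6
turn/90 [ 0.0045 -0.0005  0.1219] shift/0.3 [ 0.002  -0.0092  0.0033]
[-1.33587404  0.60032317  0.09940654]
```

Request:
arm_command(motion=[[[0,0,0.03,0,0,0.001,-1],[0,0,0.06,0,0,0.001,-1],[0,0,0.09,0,0,0.001,-1],[0,0,0.12,0,0,0.001,-1],[0,0,0.12,0,0,0.001,-1]]])

```text
time: 6.1
tool_pos: [0.5484, 0.1888, 0.136]
tool_rot: [3.134, -0.001, 1.226]
contact_force: [-3.6, -7.7, 23.2]
opening: 0.0004
```

```bash
python3 go.py 0.5457 0.19 0.135 -20; python3 -c "
from cell import robot
print(robot.observe()['torque'])"
```

```text
tool [0.5484 0.1888 0.136 ] [ 3.1344e+00 -1.3000e-03  1.2265e+00] ydir -19.72806748653241 q [ 0.201  0.521  1.503 -0.003  1.111  0.547] F [-3.57 -7.69 23.16] open 0.0004 t 6.1
turn/90 [ 0.0046 -0.0008  0.003 ] shift/0.3 [ 0.0006 -0.0097  0.0032]
[-1.39803507  0.65877076  0.09178741]
```

Torque is still about 0.09 N m, which is only the friction, so the stop is not reached. I'll keep turning.

Request:
arm_command(motion=[[[0,0,0.02,0,0,0.001,-1],[0,0,0.04,0,0,0.001,-1],[0,0,0.06,0,0,0.001,-1],[0,0,0.06,0,0,0.001,-1]]])

```text
time: 6.5
tool_pos: [0.5485, 0.1891, 0.136]
tool_rot: [3.134, -0.002, 1.134]
contact_force: [-4.0, -5.7, 23.9]
opening: 0.0006
```

```bash
python3 go.py 0.5457 0.19 0.135 -20; python3 -c "
from cell import robot
print(robot.observe()['torque'])"
```

```text
tool [0.5485 0.1891 0.136 ] [ 3.1341e+00 -2.4000e-03  1.1336e+00] ydir -25.05085637582846 q [ 0.201  0.521  1.503 -0.003  1.11   0.64 ] F [-3.98 -5.66 23.87] open 0.0006 t 6.5
turn/90 [ 0.0048 -0.0013 -0.0561] shift/0.3 [-0.0012 -0.0097  0.0031]
[-1.21689138  0.75530977  0.49360768]
```

The torque jumped to 0.49 N m, so it is meeting the stop. A small nudge should confirm.

Request:
arm_command(motion=[[[0,0,0.02,0,0,0.001,-1],[0,0,0.03,0,0,0.001,-1],[0,0,0.03,0,0,0.001,-1]]])

```text
time: 6.8
tool_pos: [0.5485, 0.1891, 0.136]
tool_rot: [3.134, -0.003, 1.088]
contact_force: [-4.6, -5.6, 27.4]
opening: 0.0004
```

```bash
python3 go.py 0.5457 0.19 0.18 -20; python3 -c "
from cell import robot
print(robot.observe()['torque'])"
```

```text
tool [0.5485 0.1891 0.136 ] [ 3.1340e+00 -2.7000e-03  1.0877e+00] ydir -27.68097467503999 q [ 0.201  0.521  1.503 -0.003  1.11   0.686] F [-4.64 -5.55 27.39] open 0.0004 t 6.8
turn/90 [ 0.005  -0.0014 -0.0854] shift/0.3 [-0.0011 -0.0085 -0.1468]
[-1.24923454  0.87518165  0.7950187 ]
```

The torque keeps rising (0.80 N m) and the TCP is steady at z 0.136, so this is the stop. I'll turn back to the middle of the play, lift out, and look.

Request:
arm_command(motion=[[[0,0,-0.06,0,0,0,-1],[0,0,-0.12,0,0,0,-1],[0,0,-0.18,0,0,0,-1],[0,0,-0.18,0,0,-0.02,-1],[0,0,-0.18,0,0,-0.05,-1],[0,0,-0.18,0,0,-0.1,-1],[0,0,-0.18,0,0,-0.16,-1],[0,0,-0.18,0,0,-0.16,-1]]])

```text
time: 7.6
tool_pos: [0.5473, 0.1905, 0.1814]
tool_rot: [3.138, -0.002, 1.369]
contact_force: [-0.2, -0.3, 0.3]
opening: 0.0004
```

```bash
python3 go.py 0.5375 0.0702 0.18 76.4
```

```text
tool [0.5473 0.1905 0.1814] [ 3.1380e+00 -2.0000e-03  1.3688e+00] ydir -11.575988219758642 q [0.202 0.476 1.443 0.    1.219 0.404] F [-0.15 -0.29  0.25] open 0.0004 t 7.6
turn/90 [ 2.800e-03  7.000e-04 -9.775e-01] shift/0.3 [-0.3994  0.0485  0.004 ]
```

Request:
arm_command(motion=[[[0,0,-0.08,-0.05,0.006,-0.03,-1],[0,0,-0.16,-0.1,0.012,-0.05,-1],[0,0,-0.25,-0.16,0.019,-0.05,-1],[0,0,-0.34,-0.22,0.027,-0.05,-1],[0,0,-0.43,-0.28,0.034,-0.05,-1],[0,0,-0.52,-0.33,0.04,-0.05,-1],[0,0,-0.61,-0.38,0.046,-0.05,-1],[0,0,-0.7,-0.4,0.0485,-0.05,-1]]])

```text
time: 8.4
tool_pos: [0.5358, 0.0685, 0.1931]
tool_rot: [-3.14, -0.001, 2.473]
contact_force: [0.5, 1.3, -0.5]
opening: 0.0005
```

```bash
python3 go.py 0.5375 0.0702 0.18 76.4
```

```text
tool [0.5358 0.0685 0.1931] [-3.1405e+00 -1.5000e-03  2.4731e+00] ydir 51.697990473873915 q [-0.015  0.399  1.534 -0.     1.21  -0.917] F [ 0.54  1.28 -0.46] open 0.0005 t 8.4
turn/90 [-0.0005 -0.0011 -0.2745] shift/0.3 [-0.0009  0.0081  0.0437]
```

Request:
arm_command(motion=[[[0,0,-0.08,-0.001,0.004,0.01,-1],[0,0,-0.16,-0.001,0.008,0.02,-1],[0,0,-0.24,-0.001,0.008,0.03,-1],[0,0,-0.275,-0.001,0.008,0.04,-1],[0,0,-0.275,-0.001,0.008,0.044,-1],[0,0,-0.275,-0.001,0.008,0.044,-1]]])

```text
time: 9.0
tool_pos: [0.5377, 0.0713, 0.1802]
tool_rot: [-3.141, -0.002, 2.899]
contact_force: [0.5, -0.0, 0.2]
opening: 0.0002
```

```bash
python3 - <<'E'
from h import *
from cell import robot
c=robot.read_camera("top"); im=cv2.cvtColor(c["image"],cv2.COLOR_RGB2BGR)[140:260,180:330]
cv2.imwrite("pics/top2.png",cv2.resize(im,None,fx=5,fy=5,interpolation=cv2.INTER_CUBIC))
c=robot.read_camera("scene"); im=cv2.cvtColor(c["image"],cv2.COLOR_RGB2BGR)[120:230,180:320]
cv2.imwrite("pics/scene2.png",cv2.resize(im,None,fx=5,fy=5,interpolation=cv2.INTER_CUBIC))
E
python3 go.py 0.5375 0.0702 0.165 76.4
```

```text
tool [0.538  0.0713 0.1808] [ 3.1415e+00 -5.0000e-04  2.8993e+00] ydir 76.116532993198 q [-0.01   0.415  1.546  0.     1.181 -1.338] F [-0.   -0.08  0.12] open 0.0006 t 9.1
turn/90 [ 0.     -0.0003 -0.0031] shift/0.3 [ 0.0007 -0.0039  0.0528]
```

View pics/top2.png

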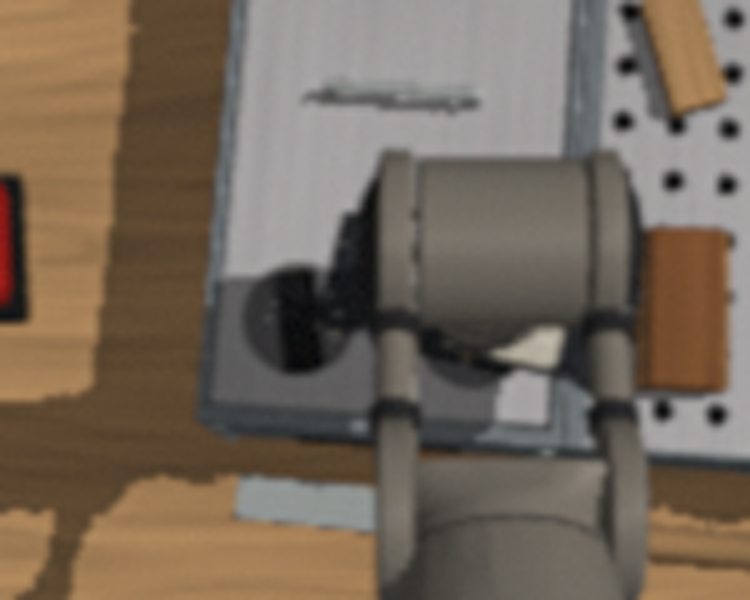

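View pics/scene2.png

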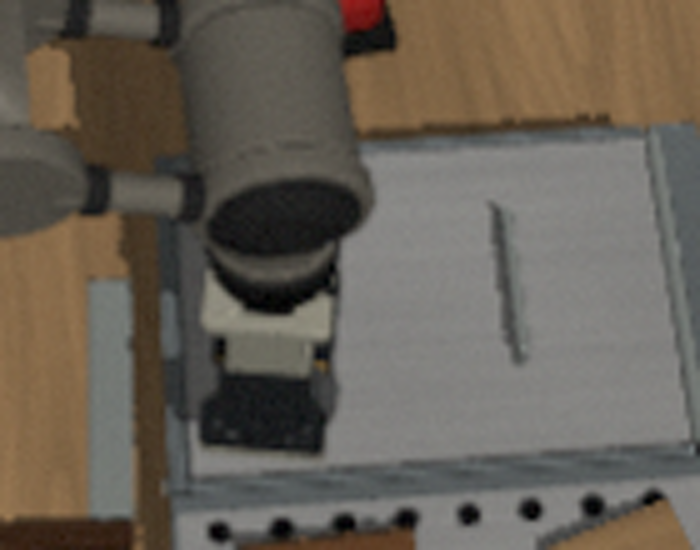

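In the top crop the left slot, at about (297,320), now runs square to the lid's front edge, so it looks locked. The arm is over the right fastener, and I'm going in there.

Request:
arm_command(motion=[[[0,0,-0.003,0.002,-0.004,0.02,-1],[0,0,-0.003,0.002,-0.004,0.04,-1],[0,0,-0.003,0.002,-0.004,0.06,-1],[0,0,-0.003,0.002,-0.004,0.08,-1],[0,0,-0.003,0.002,-0.004,0.1,-1],[0,0,-0.003,0.002,-0.004,0.115,-1],[0,0,-0.003,0.002,-0.004,0.125,-1],[0,0,-0.003,0.002,-0.004,0.125,-1]]])

```text
time: 9.9
tool_pos: [0.537, 0.0702, 0.1431]
tool_rot: [-3.141, -0.001, 2.905]
contact_force: [-0.3, -0.7, -0.3]
opening: 0.0003
```

```bash
python3 go.py 0.537 0.0702 0.136 76.4
```

```text
tool [0.537  0.0702 0.1431] [-3.1415e+00 -8.0000e-04  2.9052e+00] ydir 76.45621638085936 q [-0.012  0.453  1.599  0.     1.09  -1.346] F [-0.28 -0.7  -0.31] open 0.0003 t 9.9
turn/90 [-0.0001 -0.0005  0.0006] shift/0.3 [ 0.0001 -0.      0.0238]
```

Request:
arm_command(motion=[[[0,0,0,0,0,0.01,-1],[0,0,0,0,0,0.018,-1],[0,0,0,0,0,0.025,-1],[0,0,0,0,0,0.03,-1],[0,0,0,0,0,0.034,-1],[0,0,0,0,0,0.034,-1]]])

```text
time: 10.5
tool_pos: [0.5376, 0.0702, 0.136]
tool_rot: [3.141, 0.002, 2.905]
contact_force: [-6.0, -0.6, 19.6]
opening: 0.0004
```

Pressed down here too: 0.136, about 20 N. Turning.

Request:
arm_command(motion=[[[0,0,0.05,0,0,0,-1],[0,0,0.1,0,0,0,-1],[0,0,0.15,0,0,0.001,-1],[0,0,0.2,0,0,0.001,-1],[0,0,0.25,0,0,0.001,-1],[0,0,0.3,0,0,0.001,-1],[0,0,0.35,0,0,0.001,-1],[0,0,0.4,0,0,0.001,-1]]])

```text
time: 11.3
tool_pos: [0.5387, 0.0697, 0.136]
tool_rot: [3.138, 0.004, 2.274]
contact_force: [-2.7, -2.1, 17.2]
opening: 0.0007
```

```bash
python3 go.py 0.537 0.0702 0.136 -20;python3 -c "
from cell import robot
print(robot.observe()['torque'])"
```

```text
tool [0.5387 0.0697 0.136 ] [3.1383 0.0041 2.2741] ydir 40.294470595810566 q [-1.200e-02  4.600e-01  1.609e+00 -1.000e-03  1.067e+00 -7.150e-01] F [-2.68 -2.08 17.17] open 0.0007 t 11.3
turn/90 [0.0032 0.0012 0.6699] shift/0.3 [ 0.0049 -0.0032  0.0001]
[-0.4924154   0.5968216   0.06765646]
```

Request:
arm_command(motion=[[[0,0,0.05,0,0,0.002,-1],[0,0,0.1,0,0,0.002,-1],[0,0,0.15,0,0,0.002,-1],[0,0,0.2,0,0,0.002,-1],[0,0,0.25,0,0,0.002,-1],[0,0,0.3,0,0,0.002,-1],[0,0,0.35,0,0,0.002,-1],[0,0,0.4,0,0,0.002,-1]]])

```text
time: 12.1
tool_pos: [0.5386, 0.069, 0.136]
tool_rot: [3.137, 0.003, 1.646]
contact_force: [-5.2, -5.3, 21.7]
opening: 0.0003
```

Request:
arm_command(motion=[[[0,0,0.05,0,0,0.001,-1],[0,0,0.1,0,0,0.001,-1],[0,0,0.15,0,0,0.001,-1],[0,0,0.2,0,0,0.001,-1],[0,0,0.25,0,0,0.001,-1],[0,0,0.27,0,0,0.001,-1]]])

```text
time: 12.7
tool_pos: [0.539, 0.069, 0.1359]
tool_rot: [3.135, -0.0, 1.222]
contact_force: [-4.7, -4.1, 22.9]
opening: 0.0005
```

```bash
python3 go.py 0.537 0.0702 0.136 -20;python3 -c "
from cell import robot
print(robot.observe()['torque'])"
```

```text
tool [0.539  0.069  0.1359] [ 3.1351e+00 -3.0000e-04  1.2221e+00] ydir -19.97619854257688 q [-0.013  0.46   1.609 -0.002  1.066  0.337] F [-4.72 -4.09 22.85] open 0.0005 t 12.7
turn/90 [ 0.0042 -0.0002  0.0003] shift/0.3 [ 0.0014 -0.0075 -0.0002]
[-0.85745804  0.92238381  0.12443281]
```

Request:
arm_command(motion=[[[0,0,0.02,0,0,0.001,-1],[0,0,0.04,0,0,0.001,-1],[0,0,0.06,0,0,0.001,-1],[0,0,0.08,0,0,0.001,-1],[0,0,0.09,0,0,0.001,-1],[0,0,0.09,0,0,0.001,-1]]])

```text
time: 13.3
tool_pos: [0.5394, 0.0693, 0.136]
tool_rot: [3.134, -0.002, 1.085]
contact_force: [-4.3, -5.3, 24.8]
opening: 0.0005
```

```bash
python3 go.py 0.537 0.0702 0.18 -20;python3 -c "
from cell import robot
print(robot.observe()['torque'])"
```

```text
tool [0.5394 0.0693 0.136 ] [ 3.1341e+00 -1.6000e-03  1.0846e+00] ydir -27.85627052700086 q [-0.012  0.461  1.609 -0.002  1.065  0.475] F [-4.25 -5.27 24.81] open 0.0005 t 13.3
turn/90 [ 0.0048 -0.0007 -0.0873] shift/0.3 [-0.0008 -0.0073 -0.1468]
[-0.7425579   0.8406585   0.73418752]
```

At the stop as well, with 0.73 N m at the same tip angle as on the left. Back to mid-play, lift out, then retreat to clear the view.

Request:
arm_command(motion=[[[0,0,-0.06,0,0,0,-1],[0,0,-0.12,0,0,0,-1],[0,0,-0.18,0,0,0,-1],[0,0,-0.18,0,0,-0.02,-1],[0,0,-0.18,0,0,-0.05,-1],[0,0,-0.18,0,0,-0.1,-1],[0,0,-0.18,0,0,-0.2,-1],[0,0,-0.18,0,0,-0.3,-1]]])

```text
time: 14.1
tool_pos: [0.5365, 0.0703, 0.2223]
tool_rot: [-3.139, 0.0, 1.365]
contact_force: [1.2, 0.3, 0.1]
opening: 0.0004
```

```bash
python3 go.py 0.25 0.42 0.26 -12
```

```text
tool [0.5365 0.0703 0.2223] [-3.1392e+00  3.0000e-04  1.3653e+00] ydir -11.774760964792023 q [-0.012  0.376  1.485  0.     1.283  0.194] F [1.15 0.34 0.1 ] open 0.0004 t 14.1
turn/90 [-0.0015  0.0002  0.0025] shift/0.3 [ 0.9463 -1.1732 -0.1231]
```

Request:
arm_command(motion=[[[0,0,0,0.08,-0.08,-0.06,-1],[0,0,0,0.18,-0.18,-0.12,-1],[0,0,0,0.28,-0.28,-0.14,-1],[0,0,0,0.38,-0.38,-0.14,-1],[0,0,0,0.48,-0.48,-0.14,-1],[0,0,0,0.58,-0.58,-0.14,-1],[0,0,0,0.68,-0.68,-0.14,-1],[0,0,0,0.72,-0.72,-0.14,-1]]])

```text
time: 14.9
tool_pos: [0.3673, 0.3279, 0.2639]
tool_rot: [-3.14, -0.0, 1.368]
contact_force: [0.1, -0.8, 0.1]
opening: 0.0005
```

Request:
arm_command(motion=[[[0,0,0,0.04,-0.06,0,-1],[0,0,0,0.1,-0.15,0,-1],[0,0,0,0.15,-0.24,0,-1],[0,0,0,0.2,-0.33,0,-1],[0,0,0,0.22,-0.38,0,-1],[0,0,0,0.22,-0.38,0,-1]]])

```text
time: 15.5
tool_pos: [0.2697, 0.4142, 0.2638]
tool_rot: [-3.141, 0.001, 1.368]
contact_force: [-0.1, -0.5, 0.1]
opening: 0.0005
```

Run:
```python
from h import *
from cell import robot
d0=pickle.load(open("cams0.pkl","rb"));print(robot.observe()["tool_pos"],robot.observe()["contact_force"],robot.observe()["time"])
d={}
for n,(x0,y0,x1,y1) in dict(scene=(205,145,265,215),top=(215,180,305,235)).items():
    c=robot.read_camera(n); d[n]=c
    cv2.imwrite(f"pics/{n}3.png",cv2.cvtColor(c["image"],cv2.COLOR_RGB2BGR))
    g=c["image"].max(2).astype(int); sub=np.zeros_like(g,bool); sub[y0:y1,x0:x1]=1
    m=((g<50)&sub).astype(np.uint8); k,l,st,ce=cv2.connectedComponentsWithStats(m)
    for i in range(1,k):
        if st[i,4]<60: continue
        ys,xs=np.nonzero(l==i); W=onplane(c,np.c_[xs,ys],0.152)[:,:2]
        V=np.linalg.eigh(np.cov(W.T))[1][:,1]; a=np.degrees(np.arctan2(V[1],V[0])); a=(a+90)%180-90
        print(n,W.mean(0).round(4),"ydir",a.round(1),"cam rad",np.radians(85.63-a).round(3))
    # lid height change
    P0,P1=depthpts(d0[n]),depthpts(c)
    o=onplane(c,[(x0,y0)],.15)
    A=np.array([np.cos(np.radians(-4.37)),np.sin(np.radians(-4.37))]);B=np.array([-A[1],A[0]])
    mid=np.array([.5412,.1301])
    for tag,P in(("before",P0),("after",P1)):
        q=P[...,:2]-mid; u=q@A; v=q@B
        mm=(u>-.055)&(u<-.042)&(abs(v)<.1)
        mb=(u>.18)&(u<.25)&(abs(v)<.1)
        print(n,tag,"lid front z",np.median(P[mm][:,2]).round(4),"rear z",np.median(P[mb][:,2]).round(4),mm.sum())
    df=cv2.absdiff(c["image"],d0[n]["image"]).max(2); cv2.imwrite(f"pics/diff_{n}3.png",df)
pickle.dump(d,open("cams3.pkl","wb"))
```

```text
[0.26966716 0.41422965 0.26381357] [-0.11781899 -0.50292099  0.08095725] 15.5
scene [0.546  0.1868] ydir 6.4 cam rad 1.382
scene [0.5373 0.0678] ydir -4.2 cam rad 1.569
scene before lid front z 0.1591 rear z 0.1527 215
scene after lid front z 0.153 rear z 0.1516 211
top [0.5446 0.1899] ydir 7.0 cam rad 1.372
top [0.5347 0.0706] ydir -2.8 cam rad 1.543
top before lid front z 0.1579 rear z 0.1514 224
top after lid front z 0.1518 rear z 0.1503 227
```

The right fastener reads 1.54 to 1.57 rad, but the left reads only about 1.38. I'll look closely.

Run:
```python
from h import *
d=pickle.load(open("cams3.pkl","rb"))
a=cv2.resize(cv2.cvtColor(d["top"]["image"],cv2.COLOR_RGB2BGR)[180:235,215:305],None,fx=8,fy=8,interpolation=cv2.INTER_CUBIC)
cv2.imwrite("pics/top3c.png",a)
a=cv2.resize(cv2.cvtColor(d["scene"]["image"],cv2.COLOR_RGB2BGR)[145:215,205:265],None,fx=8,fy=8,interpolation=cv2.INTER_CUBIC)
cv2.imwrite("pics/scene3c.png",a)
```

```text
(no output)
```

View pics/top3c.png

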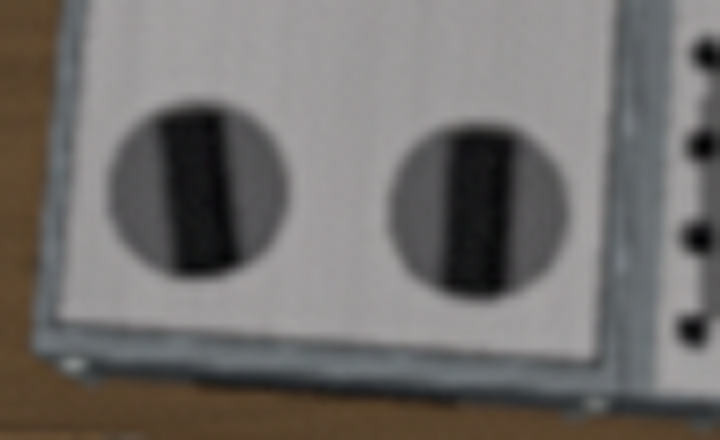

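View pics/scene3c.png

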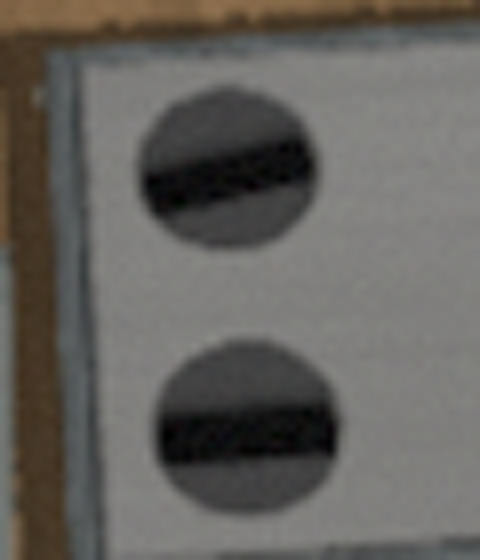

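View pics/top3.png

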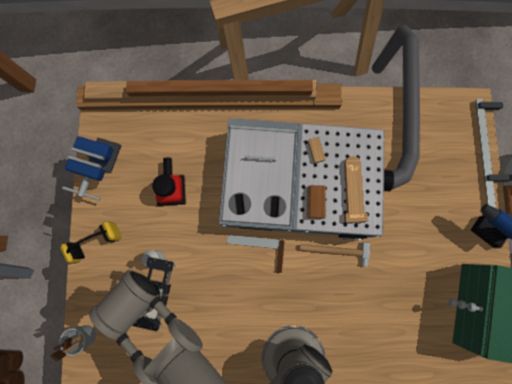

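The crops show the left slot at (200,190) tilted about 11° short of square, while the right at (478,210) is square. My turn back must have dragged the left one, since about 16° is more than the play. The lid is down: its front edge dropped 6 mm. The loose things look unmoved. I'll redo the left with a smaller turn back.

```bash
python3 go.py 0.546 0.19 0.2 5
```

```text
tool [0.2715 0.4133 0.2639] [3.1415e+00 6.0000e-04 1.3665e+00] ydir -11.705933823655783 q [ 0.835  0.258  1.539 -0.     1.345  1.039] F [ 0.01 -0.21 -0.13] open 0.0003 t 15.6
turn/90 [ 0.      0.0004 -0.1856] shift/0.3 [-0.543   1.0471  0.2133]
```

Request:
arm_command(motion=[[[0,0,-0.02,-0.05,0.09,0,-1],[0,0,-0.05,-0.11,0.21,0,-1],[0,0,-0.08,-0.17,0.33,0,-1],[0,0,-0.1,-0.23,0.45,0,-1],[0,0,-0.12,-0.29,0.57,0.02,-1],[0,0,-0.15,-0.35,0.69,0.05,-1],[0,0,-0.17,-0.41,0.81,0.08,-1],[0,0,-0.185,-0.46,0.89,0.1,-1]]])

```text
time: 16.4
tool_pos: [0.507, 0.2208, 0.233]
tool_rot: [-3.141, 0.001, 1.654]
contact_force: [-0.0, 0.6, -0.7]
opening: 0.0009
```

```bash
python3 go.py 0.546 0.19 0.17 5
```

```text
tool [0.507  0.2208 0.233 ] [-3.1410e+00  7.0000e-04  1.6544e+00] ydir 4.7918052138682015 q [ 2.720e-01  3.890e-01  1.435e+00 -1.000e-03  1.318e+00  1.890e-01] F [-0.03  0.59 -0.68] open 0.0009 t 16.4
turn/90 [-0.0003  0.0005 -0.0023] shift/0.3 [-0.113   0.121   0.2102]
```

Request:
arm_command(motion=[[[0,0,0,-0.05,0.05,0.03,-1],[0,0,0,-0.1,0.1,0.07,-1],[0,0,0,-0.113,0.121,0.12,-1],[0,0,0,-0.113,0.121,0.17,-1],[0,0,0,-0.113,0.121,0.2,-1],[0,0,0,-0.113,0.121,0.21,-1],[0,0,0,-0.113,0.121,0.21,-1]]])

```text
time: 17.1
tool_pos: [0.5436, 0.1935, 0.1707]
tool_rot: [-3.141, -0.0, 1.657]
contact_force: [-0.3, 0.7, -0.2]
opening: 0.0004
```

```bash
python3 go.py 0.546 0.19 0.138 5
```

```text
tool [0.5436 0.1935 0.1707] [-3.141  -0.      1.6568] ydir 4.925127574411746 q [0.209 0.485 1.46  0.    1.197 0.123] F [-0.28  0.72 -0.18] open 0.0004 t 17.1
turn/90 [-0.0004 -0.     -0.0008] shift/0.3 [-0.0124  0.007   0.1091]
```

Request:
arm_command(motion=[[[0,0,0,-0.012,0.007,0.01,-1],[0,0,0,-0.012,0.007,0.03,-1],[0,0,0,-0.012,0.007,0.05,-1],[0,0,0,-0.012,0.007,0.07,-1],[0,0,0,-0.012,0.007,0.09,-1],[0,0,0,-0.012,0.007,0.1,-1],[0,0,0,-0.012,0.007,0.108,-1],[0,0,0,-0.012,0.007,0.108,-1]]])

```text
time: 17.9
tool_pos: [0.5463, 0.1899, 0.1382]
tool_rot: [-3.141, -0.0, 1.656]
contact_force: [-0.4, -1.2, -0.3]
opening: 0.0002
```

Request:
arm_command(motion=[[[0,0,0,0,0,0.007,-1],[0,0,0,0,0,0.013,-1],[0,0,0,0,0,0.017,-1],[0,0,0,0,0,0.017,-1]]])

```text
time: 18.3
tool_pos: [0.5467, 0.19, 0.1361]
tool_rot: [3.139, -0.0, 1.657]
contact_force: [-4.9, -2.1, 15.2]
opening: 0.0007
```

```bash
python3 go.py 0.546 0.19 0.138 -20
```

```text
tool [0.5467 0.19   0.1361] [ 3.1390e+00 -2.0000e-04  1.6566e+00] ydir 4.916617569372292 q [ 0.202  0.521  1.503 -0.     1.116  0.116] F [-4.85 -2.08 15.2 ] open 0.0007 t 18.3
turn/90 [ 0.0016 -0.0005  0.2769] shift/0.3 [ 0.0002 -0.0023 -0.0064]
```

Request:
arm_command(motion=[[[0,0,0.04,0,0,0.002,-1],[0,0,0.08,0,0,0.003,-1],[0,0,0.12,0,0,0.003,-1],[0,0,0.16,0,0,0.003,-1],[0,0,0.2,0,0,0.003,-1],[0,0,0.24,0,0,0.003,-1],[0,0,0.28,0,0,0.003,-1],[0,0,0.28,0,0,0.003,-1]]])

```text
time: 19.1
tool_pos: [0.5476, 0.1896, 0.136]
tool_rot: [3.137, -0.002, 1.215]
contact_force: [-4.3, -4.0, 18.7]
opening: 0.0003
```

```bash
python3 go.py 0.546 0.19 0.138 -20;python3 -c "
from cell import robot
print(robot.observe()['torque'])"
```

```text
tool [0.5476 0.1896 0.136 ] [ 3.1369e+00 -1.6000e-03  1.2155e+00] ydir -20.359504680259988 q [ 2.020e-01  5.210e-01  1.503e+00 -1.000e-03  1.113e+00  5.580e-01] F [-4.26 -3.98 18.67] open 0.0003 t 19.1
turn/90 [ 0.003 -0.001 -0.004] shift/0.3 [-0.0006 -0.0053 -0.0066]
[-0.63057229  0.82090894  0.20044382]
```

Request:
arm_command(motion=[[[0,0,0.03,0,0,0.001,-1],[0,0,0.06,0,0,0.001,-1],[0,0,0.09,0,0,0.001,-1],[0,0,0.11,0,0,0.001,-1],[0,0,0.11,0,0,0.001,-1]]])

```text
time: 19.6
tool_pos: [0.5472, 0.1891, 0.1361]
tool_rot: [3.137, -0.001, 1.045]
contact_force: [-6.9, -6.0, 21.8]
opening: 0.0008
```

```bash
python3 go.py 0.546 0.19 0.138 -20;python3 -c "
from cell import robot
print(robot.observe()['torque'])"
```

```text
tool [0.5472 0.1891 0.1361] [ 3.1370e+00 -1.0000e-03  1.0453e+00] ydir -30.109897724004533 q [ 0.202  0.52   1.503 -0.003  1.114  0.728] F [-6.94 -6.02 21.78] open 0.0008 t 19.6
turn/90 [ 0.003  -0.0004 -0.1123] shift/0.3 [ 0.0005 -0.005  -0.0065]
[-1.00564127  1.17596777  0.96251266]
```

Against the stop at 0.96 N m. This time I'll turn back only 10°, just enough to unload, and lift straight out.

Request:
arm_command(motion=[[[0,0,-0.05,0,0,0,-1],[0,0,-0.1,0,0,0,-1],[0,0,-0.12,0,0,-0.005,-1],[0,0,-0.12,0,0,-0.02,-1],[0,0,-0.12,0,0,-0.04,-1],[0,0,-0.12,0,0,-0.08,-1],[0,0,-0.12,0,0,-0.15,-1],[0,0,-0.12,0,0,-0.25,-1]]])

```text
time: 20.4
tool_pos: [0.5454, 0.1899, 0.2071]
tool_rot: [-3.139, 0.001, 1.232]
contact_force: [0.6, -0.6, -0.1]
opening: 0.0002
```

Request:
arm_command(motion=[[[0,0,0,0.06,0,-0.05,-1],[0,0,0,0.15,-0.05,-0.1,-1],[0,0,0,0.21,-0.15,-0.15,-1],[0,0,0,0.27,-0.25,-0.15,-1],[0,0,0,0.34,-0.35,-0.15,-1],[0,0,0,0.4,-0.45,-0.15,-1],[0,0,0,0.45,-0.55,-0.15,-1],[0,0,0,0.45,-0.65,-0.15,-1]]])

```text
time: 21.2
tool_pos: [0.4061, 0.3839, 0.2524]
tool_rot: [-3.141, -0.001, 1.233]
contact_force: [-0.1, -0.3, 0.7]
opening: 0.0006
```

```bash
cat > chk.py <<'E'
from h import *
from cell import robot
d0=pickle.load(open("cams0.pkl","rb"));print(robot.observe()["tool_pos"],robot.observe()["contact_force"],robot.observe()["time"])
for n,(x0,y0,x1,y1) in dict(scene=(205,145,265,215),top=(215,180,305,235)).items():
    c=robot.read_camera(n)
    im=cv2.cvtColor(c["image"],cv2.COLOR_RGB2BGR)
    cv2.imwrite(f"pics/{n}4.png",np.hstack([im[100:340,180:],]) if n=="scene" else im)
    cv2.imwrite(f"pics/{n}4c.png",cv2.resize(im[y0:y1,x0:x1],None,fx=8,fy=8,interpolation=cv2.INTER_CUBIC))
    g=c["image"].max(2).astype(int); sub=np.zeros_like(g,bool); sub[y0:y1,x0:x1]=1
    m=((g<50)&sub).astype(np.uint8); k,l,st,ce=cv2.connectedComponentsWithStats(m)
    for i in range(1,k):
        if st[i,4]<60: continue
        ys,xs=np.nonzero(l==i); W=onplane(c,np.c_[xs,ys],0.152)[:,:2]
        V=np.linalg.eigh(np.cov(W.T))[1][:,1]; a=np.degrees(np.arctan2(V[1],V[0])); a=(a+90)%180-90
        print(n,W.mean(0).round(4),"ydir",a.round(1),"cam rad",np.radians(85.63-a).round(3))
    A=np.array([np.cos(np.radians(-4.37)),np.sin(np.radians(-4.37))]);B=np.array([-A[1],A[0]]); mid=np.array([.5412,.1301])
    for tag,P in(("before",depthpts(d0[n])),("after",depthpts(c))):
        q=P[...,:2]-mid; u=q@A; v=q@B; mm=(u>-.055)&(u<-.042)&(abs(v)<.1)
        print(n,tag,"front z",np.median(P[mm][:,2]).round(4))
    df=cv2.absdiff(c["image"],d0[n]["image"]).max(2); cv2.imwrite(f"pics/diff_{n}4.png",df)
E
python3 chk.py
```

```text
[0.40611204 0.3839119  0.25243119] [-0.10309485 -0.31861228  0.71987945] 21.2
scene [0.5469 0.1871] ydir -4.7 cam rad 1.576
scene [0.5371 0.0678] ydir -3.8 cam rad 1.561
scene before front z 0.1591
scene after front z 0.1529
top [0.5444 0.1899] ydir -4.8 cam rad 1.578
top [0.5347 0.0708] ydir -3.5 cam rad 1.556
top before front z 0.1579
top after front z 0.1517
```

View pics/top4c.png

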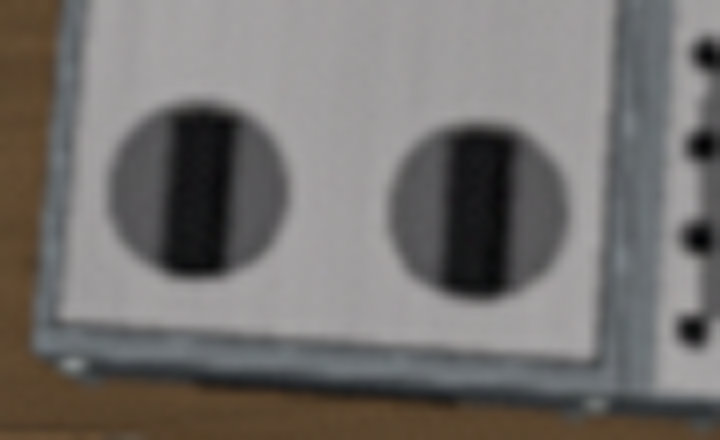

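View pics/diff_top4.png

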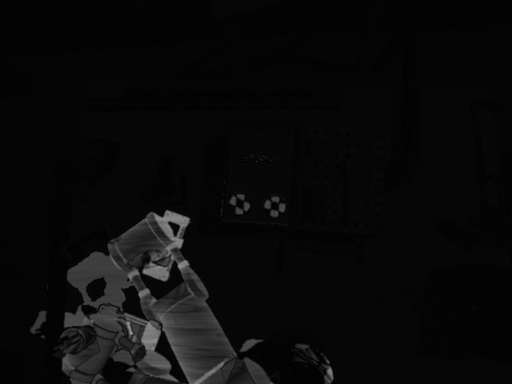

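View pics/diff_scene4.png

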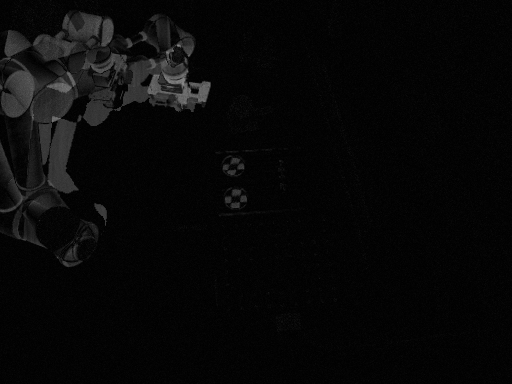

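The crop shows both slots square to the front edge, at (200,190) and (478,210). Both cameras put both fasteners at 1.556 to 1.578 rad and the lid front 6.2 mm lower than at the start. The difference images show changes only at the fasteners, the lid and the arm. The tool is clear of everything, so I'm handing in.

```bash
python3 -c "
from cell import robot
print(robot.hand_in()); print(robot.observe()['time'])"
```

```text
the job is handed in; nothing more can be done
None
the job is handed in; nothing more can be done
```

Both fasteners are turned to their stops and the lid is held down. I handed the job in at about 21 s of the 58 s allowed; it reported no verdict.

**What I did:** At each fastener I put the closed fingertips in the slot and pressed the lid fully down with about 20 N. I then turned clockwise until the torque rose from about 0.1 N m (friction) to 0.7–1.0 N m at the stop.

**One check failed on the way:** After the first pass both cameras showed the left fastener at only about 1.38 rad, below the required 1.42. I think turning back 16° before lifting out had dragged it. I pressed and turned it again, backing off only about 10° before lifting.

**Last checks before handing in:**

| Check | Result | Needed |
|---|---|---|
| Left fastener | 1.576 and 1.578 rad (two cameras) | above 1.42 rad |
| Right fastener | 1.561 and 1.556 rad | above 1.42 rad |
| Lid front edge height | 152.9 and 151.7 mm, about 6 mm lower than at the start | below 153.5 mm |
| Loose wood and tools | no shift where visible in the before/after pictures | within 20 mm |
| Tool force | about 0.8 N, clear of everything | touching nothing |

The two cameras differ by about 1 mm on the lid height, within their 2 mm calibration, so the higher reading's 0.6 mm margin is less certain than the fastener angles. In the last pictures the arm was close to the glue bottle and may have partly hidden it. The fingertips were about 90 mm above its top and I saw no sign of contact.

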